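Clamp the tall bearing-soak canister in the V-block

ROBOT

A 6-joint arm with a two-finger parallel gripper is mounted at the origin on the work surface. World frame = base frame: x ahead of the robot, y to its left, z up, the work surface at z = 0. Lengths are in m, angles in rad, forces in N, time in s.
With the tool pointing down it reaches from about 0.35 to 0.85 m from the base axis. Payload 8.1 kg.
Tool frame: the origin (TCP) lies on the mounting face of the last link; the fingertips stand 186 mm ahead of it and the grasp point (between the pads) lies 167 mm ahead of it; z points along the fingers, y is the line along which they close (so a half turn about z gives the same grasp; the last joint's range is limited). The gripper opens to 93 mm and grips with 3 to 60 N. Pads are 15 mm wide; open, the fingers measure 128 mm over their backs; the gripper's body (75 mm by 188 mm) begins 65 mm behind the grasp point.
Start: joints at [-1.392, 0.13, 1.488, -0, 1.523, -0.085], TCP at [0.156, -0.579, 0.405] pointing down, gripper open.
Joint ranges: [-2.96, 2.96], [-0.89, 2.26], [0.02, 2.5], [-1.34, 4.48], [0, 2.73], [-2.66, 2.66]. Speed limits (rad/s): [2.39, 2.39, 2.79, 3.14, 3.14, 3.14].

INTERFACE

Orientations are given as a rotation vector (axis times angle).
In Python, from plant import * gives the robot as it stands. The module is installed in compiled form; this text tells all that it offers.
- The arm moves only by the tool arm_command, never from a script. Its argument "increments" is a list of rows, each a list of 6 numbers: the shift along the tool's x, y, z in units of 0.2 m (1.0 is 0.2 m), then the turn, a rotation vector about the tool's x, y, z in units of pi rad (1.0 is pi rad). A call has exactly 5 rows; each row is the pose to reach, as a shift and turn from the pose commanded when the call began, along the tool's axes at that moment, turning the shorter way round; what a row does not reach only later rows make up. A row lasts 1/8 s, in which the tool goes at most 62.5 mm and 10.7 degrees, less where a joint would pass 70% of its speed; a pose out of reach is approached as far as the arm can. A call with a number of a shift or a turn outside -1 to 1 is refused whole. A call with a gripper value outside its range is refused whole. "fingers" is the closure, from -1 (fully open) to 1 (shut), set as the call begins (left out, the last holds). The fingers move at their own pace and stop on an object; "force" is the grip in N (left out, the last holds). Time passes only in rows, so rows that repeat a pose let the fingers close, or fill a call up. It gives the time, the measured TCP pose, the force, the opening and the grip force at its end, in the units of the state.
- read_state(): the state, without advancing time (a new reading comes with each control period).
- read_camera(name): name is "scene" or "top"; returns a dict with "image" (480x640x3 uint8, red, green, blue), "fx", "fy", "cx", "cy" (pixels), "k1" (the pictures are not rectified: a ray, as slopes to the right and down, at radius r is drawn at 1 + k1 r^2 times it, then the intrinsics apply), "T" (4x4, takes a point from camera to world coordinates). Camera axes: x right, y down, z forward; pixel columns grow to the right and rows downward; lengths in m; the calibration is good to about 2 mm. A picture is of the moment at which its call begins. There is no depth.
- close_job(): hands the job in; it is judged then, once.
The state is a dict: "t": time; "q": joint angles; "dq": joint speeds; "joint_torque": joint torques, N m; "tool_pos": TCP position; "orientation": TCP orientation; "force": force on the tool from outside, world axes, zero at the start; "wrist_torque": the same for the moment, N m; "opening": finger opening in m; "gripper_force": force on a finger pad.
Only numpy, scipy, OpenCV 4.12 (cv2) and the standard library are available. Lean on these libraries where they do the work, as an engineer would, in place of code of your own. Each camera call takes 0.05 s, during which the arm holds its last target. There are 200 camera calls.

TASK

Lay the taller (longer) of the two aluminium canisters in the steel V-block, centred lengthwise and bedded down in both of its V supports, set down gently rather than dropped; either end may carry the cap. Then swing the steel clamp strap over so that it lies flat down on the canister, and let go. Leave the shorter canister lying in its wooden rest.

Things in the scene. Friction and masses are not known exactly. Their poses are not given: they have to be found in the camera images.
- canister_mid (a point): Centre of the long aluminium screw-top canister: a cylinder 44 mm across, 160 mm long, ~0.28 kg, x along its axis to the ridged cap (last 20 mm). It starts lying level, axis 40 mm above the table, in a wooden rest: two V ledges 28 mm high, 58 mm clear between them, over a base 6 mm thick, middle within 8 mm of the canister's, so fingers can close across the canister's middle.
- short_canister_mid (a point): Centre of the other canister: same look and diameter (44 mm) but only 90 mm long, x along its axis. It lies in an identical wooden rest and must stay there.
- vblock_seat (a point): Where the long canister's centre belongs in the fixed steel V-block, 50 mm above the table. x along the V, y level towards the strap's hinge, z up. Two 90-degree V supports, 20 mm wide, 78 mm across, at x = -55 and +55 mm, rims 3 mm above this point; between them (90 mm clear) only a base plate 160 x 110 mm, 10 mm thick, so fingers can straddle the canister's middle.
- strap_hinge (a point): Hinge of the clamp strap on the V-block, mid-width of the strap: at x = -58, y = +46, z = +24 mm in the seat's frame, axes parallel to it; the hinge line is x. Two ears beside the strap here reach 7 mm above this point and 14 mm to either side in x.
- strap (a joint): Angle (rad) of the clamp strap, a flat steel bar 14 mm wide (24 at its tip), 4 thick, 90 long from the hinge. 0 = level, reaching to -y over the V, lying on a bedded canister; 1.57 = upright; more = leaning out to +y. Starts at 1.95 to 2.25. A friction hinge (0.06 N m) holds it where it is left: push it over from outside with shut fingers, then press it down from above.

How it is judged:
By the outcome, as a careful person would: the job done as asked, in the order asked, and still so for the second after the job is handed in, with the robot touching nothing.
It also fails if it takes over 54 s, if anything falls off the work surface, if the arm or the gripper's body presses on something with over 40 N, if the wrist force passes 120 N, or if a joint passes its speed limit or range.

## Working session

There is one attempt and no reset: what is moved stays moved. The work goes in short steps, Python scripts to look and compute and a tool call to move; the robot and the scene stay as the last step left them, time stands still between calls to the robot, and variables do not carry over. Pictures are saved under pics/ and viewed, at most 10 in all, crops included, and the job is handed in when it is done.

Besides the shell and the picture viewer there is one more tool, called after "Request:" by a JSON object that holds its "op" and its "data", one argument or row to a line. arm_command: Moves the arm, as the interface text tells. Shifts and turns lie within -1 to 1; 1 stands for 0.2 m of shift or pi rad of turn. Its arguments: {"type":"object","properties":{"increments":{"type":"array","items":{"type":"array","items":{"type":"number","minimum":-1,"maximum":1}}},"fingers":{"type":"number"},"force":{"type":"number"}},"required":["increments"]}

```bash
mkdir -p pics
cat > h.py <<'E'
from plant import *
import numpy as np, cv2
from scipy.spatial.transform import Rotation as R
def snap(name,fn):
    c=read_camera(name); cv2.imwrite(fn,c["image"][:,:,::-1]); 
    np.savez(fn+".npz",**c); return c
def ray(c,u,v):
    K=np.array([[c["fx"],0,c["cx"]],[0,c["fy"],c["cy"]],[0,0,1.]])
    # distort: p_d = p(1+k1 r^2)
    p=cv2.undistortPoints(np.array([[[u,v]]],float),K,np.array([float(c["k1"]),0,0,0,0]))[0,0]
    T=c["T"]; d=T[:3,:3]@np.array([p[0],p[1],1]); return T[:3,3],d/np.linalg.norm(d)
def atz(c,u,v,z):
    o,d=ray(c,u,v); return o+d*(z-o[2])/d[2]
def tri(rs):
    A=0;b=0
    for o,d in rs:
        M=np.eye(3)-np.outer(d,d);A=A+M;b=b+M@o
    p=np.linalg.solve(A,b); return p,[np.linalg.norm((np.eye(3)-np.outer(d,d))@(p-o)) for o,d in rs]
def proj(c,P):
    T=c["T"]; q=T[:3,:3].T@(np.asarray(P)-T[:3,3]); x,y=q[:2]/q[2]; s=1+c["k1"]*(x*x+y*y)
    return c["fx"]*x*s+c["cx"],c["fy"]*y*s+c["cy"]
def ld(fn): return {k:v for k,v in np.load(fn+".npz").items()}
E
python3 - <<'E'
from h import *
for n in("scene","top"):
    c=snap(n,f"pics/{n}1.png"); print(n,c["fx"],c["k1"],c["T"].round(3))
print(read_state())
E
```

```text
scene 529.9458303810634 -0.09108417666782154 [[ 0.035  0.584 -0.811  1.294]
 [ 0.999 -0.018  0.03   0.003]
 [ 0.003 -0.811 -0.585  0.636]
 [ 0.     0.     0.     1.   ]]
top 486.50743472221535 -0.13075519751749898 [[ 0.026 -0.992  0.125  0.407]
 [-0.999 -0.028 -0.019  0.033]
 [ 0.022 -0.125 -0.992  0.962]
 [ 0.     0.     0.     1.   ]]
{'t': 0.1, 'q': array([-1.39241748e+00,  1.31076848e-01,  1.48918126e+00,  3.50628058e-06,
        1.52300829e+00, -8.53743148e-02]), 'dq': array([ 5.65314000e-04,  8.28560627e-04, -2.23088619e-03,  9.62559747e-05,
       -4.41946592e-04,  1.61497241e-03]), 'joint_torque': array([-6.23159958e-04, -5.61339784e+01, -4.93098557e+01,  7.68932118e-02,
        2.90900655e-02, -6.79544587e-05]), 'tool_pos': array([ 0.15642292, -0.57903227,  0.40379137]), 'orientation': array([-3.11265628e+00, -4.12882515e-01,  1.16658193e-04]), 'force': array([-0.20176477,  0.3761035 ,  0.48425568]), 'wrist_torque': array([ 0.03301451, -0.02095551,  0.05837245]), 'gripper_force': 0.0, 'opening': 0.09299852428444462}
```

View pics/scene1.png

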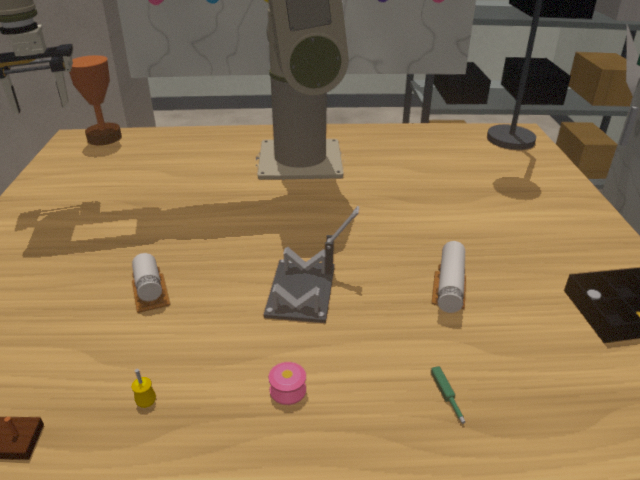

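View pics/top1.png

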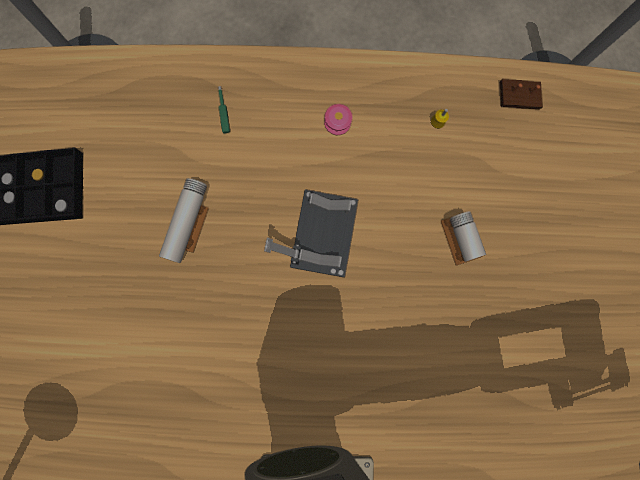

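The scene view shows the long canister at (452,276), the V-block at (300,285) and the short canister at (147,278). In the top view they are at (185,220), (325,233) and (465,237), with the strap leaning left near (280,247). I'll enlarge these next.

Run:
```python
import cv2,numpy as np
s=cv2.imread("pics/scene1.png");t=cv2.imread("pics/top1.png")
def cr(i,x,y,w,h): return cv2.resize(i[y:y+h,x:x+w],(400,300),interpolation=cv2.INTER_CUBIC)
# scale: all crops 133.33x100 -> use 120x90 (3.333x)
out=np.vstack([np.hstack([cr(s,395,232,120,90),cr(s,255,205,160,120)]),np.hstack([cr(t,130,175,120,90),cr(t,255,183,120,90+10-10)])])
cv2.imwrite("pics/crop1.png",out)
```

```text
(no output)
```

View pics/crop1.png

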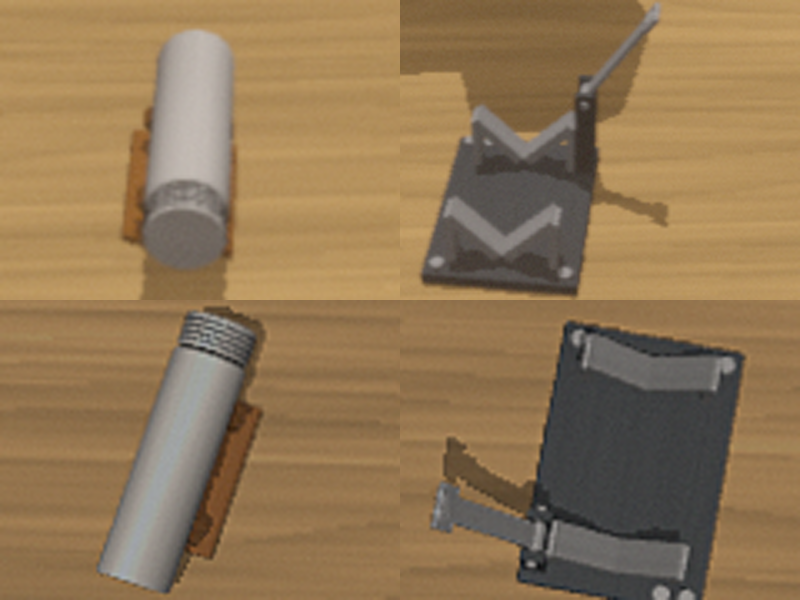

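The crops show the canister's cap pointing away from the robot. The canister ends are at top ≈(196.6,181) and (169.6,259.6). The strap hinge is at the V-block's near-left corner, and the plate corners and V valleys can be read. I'll triangulate from these.

Run:
```python
from h import *
s=ld("pics/scene1.png");t=ld("pics/top1.png")
A=lambda x,y:(395+x/3.333,232+y/3.333)
B=lambda x,y:(255+(x-400)/2.5,205+y/2.5)
C=lambda x,y:(130+x/3.333,175+(y-300)/3.333)
D=lambda x,y:(255+(x-400)/3.333,183+(y-300)/3.333)
P={}
def T(n,a,b):
    p,e=tri([ray(s,*a),ray(t,*b)]);P[n]=p;print(n,p.round(4),np.round(e,4))
T("cap end",A(183,237),C(222,320)); T("far end",A(195,62),C(132,582))
T("V front outer valley",B(500,254),D(650,389)) 
T("front rimL",B(452,203),D(585,340));T("front rimR",B(556,210),D(717,378))
T("rear rimL?",B(482,110),D(552,540))
T("strap tip",B(655,12),D(441,507));T("hinge",B(586,90),D(540,535))
for nm,q in dict(TL=(567,322),TR=(743,353),BL=(519,580),BR=(703,611)).items(): print(nm,atz(t,*D(*q),0.01).round(4))
for nm,q in dict(fl=(422,281),fr=(577,293),rl=(468,137)).items(): print("scene",nm,atz(s,*B(*q),0.01).round(4))
for nm,q in dict(cap=(222,320),far=(132,582)).items(): print(nm,atz(t,*C(*q),0.04).round(4))
for nm,q in dict(cap=(183,237),far=(195,62)).items(): print(nm,atz(s,*A(*q),0.04).round(4))
```

```text
cap end [0.634  0.25   0.0412] [0.0004 0.0004]
far end [0.4794 0.2942 0.0377] [0.0005 0.0005]
V front outer valley [ 0.5917 -0.0127  0.0035] [0.0005 0.0005]
front rimL [ 0.6086 -0.0078  0.0663] [0.0351 0.0351]
front rimR [ 0.5933 -0.0108  0.0503] [0.0384 0.0384]
rear rimL? [0.4947 0.0091 0.0609] [0.0334 0.0334]
strap tip [0.5005 0.0992 0.1463] [0.0009 0.0009]
hinge [0.4946 0.0509 0.0762] [0.0019 0.0019]
TL [0.6299 0.0379 0.01  ]
TR [ 0.6142 -0.0683  0.01  ]
BL [0.4741 0.0617 0.01  ]
BR [ 0.4588 -0.0469  0.01  ]
scene fl [ 0.625  -0.0655  0.01  ]
scene fr [0.64   0.0402 0.01  ]
scene rl [ 0.4616 -0.0373  0.01  ]
cap [0.6342 0.2499 0.04  ]
far [0.4792 0.293  0.04  ]
cap [0.6326 0.2509 0.04  ]
far [0.4824 0.2936 0.04  ]
```

The measurements agree with the given sizes:
- **Canister:** centre (0.557, 0.272, 0.040), yaw −15.7°, length 161 mm.
- **Seat:** (0.544, −0.004), yaw −8.3°.
- **Hinge:** predicted (0.494, 0.050, 0.074), triangulated to within 3 mm of that.
- **Strap:** angle about 2.17 rad.

I'm moving now.

Request:
{"op": "arm_command", "data": {
  "increments": [
    [0.15, -0.18, 0, 0, 0, 0],
    [0.3, -0.36, 0, 0, 0, 0],
    [0.45, -0.54, 0, 0, 0, 0],
    [0.6, -0.72, 0, 0, 0, 0],
    [0.76, -0.9, 0, 0, 0, 0]
  ],
  "fingers": -1
}}

```text
t: 0.72
tool_pos: [0.2566, -0.3643, 0.4043]
orientation: [-3.114, -0.412, 0.0]
force: [1.1, 0.1, -0.3]
opening: 0.0929
gripper_force: 0.0
```

Request:
{"op": "arm_command", "data": {
  "increments": [
    [0.15, -0.18, 0, 0, 0, 0],
    [0.3, -0.36, 0, 0, 0, 0],
    [0.45, -0.54, 0, 0, 0, 0],
    [0.6, -0.72, 0, 0, 0, 0],
    [0.76, -0.9, 0, 0, 0, 0]
  ]
}}

```text
t: 1.35
tool_pos: [0.3563, -0.1509, 0.4045]
orientation: [3.114, 0.413, 0.0]
force: [0.3, -0.1, 0.1]
opening: 0.0929
gripper_force: 0.0
```

Request:
{"op": "arm_command", "data": {
  "increments": [
    [0.15, -0.18, 0, 0, 0, 0],
    [0.3, -0.36, 0, 0, 0, 0],
    [0.45, -0.54, 0, 0, 0, 0],
    [0.6, -0.72, 0, 0, 0, 0],
    [0.76, -0.9, 0, 0, 0, 0]
  ]
}}

```text
t: 1.98
tool_pos: [0.4562, 0.0626, 0.4045]
orientation: [3.114, 0.413, -0.0]
force: [0.7, -0.2, 0.7]
opening: 0.0927
gripper_force: 0.0
```

Request:
{"op": "arm_command", "data": {
  "increments": [
    [0.15, -0.18, 0, 0, 0, 0.035],
    [0.3, -0.36, 0, 0, 0, 0.07],
    [0.45, -0.54, 0, 0, 0, 0.105],
    [0.6, -0.72, 0, 0, 0, 0.14],
    [0.76, -0.9, 0, 0, 0, 0.171]
  ]
}}

```text
t: 2.6
tool_pos: [0.556, 0.2759, 0.4042]
orientation: [3.111, -0.433, -0.001]
force: [-0.2, -0.4, 0.9]
opening: 0.0928
gripper_force: 0.0
```

Request:
{"op": "arm_command", "data": {
  "increments": [
    [0.01, 0.02, 0.15, 0, 0, 0],
    [0.01, 0.02, 0.3, 0, 0, 0],
    [0.01, 0.02, 0.45, 0, 0, 0],
    [0.01, 0.02, 0.6, 0, 0, 0],
    [0.01, 0.02, 0.65, 0, 0, 0]
  ]
}}

```text
t: 3.22
tool_pos: [0.5555, 0.2696, 0.2718]
orientation: [3.11, -0.428, -0.007]
force: [0.4, -0.4, -0.7]
opening: 0.093
gripper_force: 0.0
```

Run:
```python
from h import *
s=snap("scene","pics/scene2.png");t=snap("top","pics/top2.png")
st=read_state();print(st["tool_pos"],st["orientation"])
cr=lambda c,x,y:cv2.resize(c["image"][y:y+150,x:x+100,::-1],(400,600),interpolation=cv2.INTER_CUBIC)
cv2.imwrite("pics/crop2.png",np.hstack([cr(s,400,170),cr(t,135,140)]))
```

```text
[0.55600658 0.26979044 0.27332372] [ 3.11092743 -0.42796183 -0.00393308]
```

View pics/crop2.png

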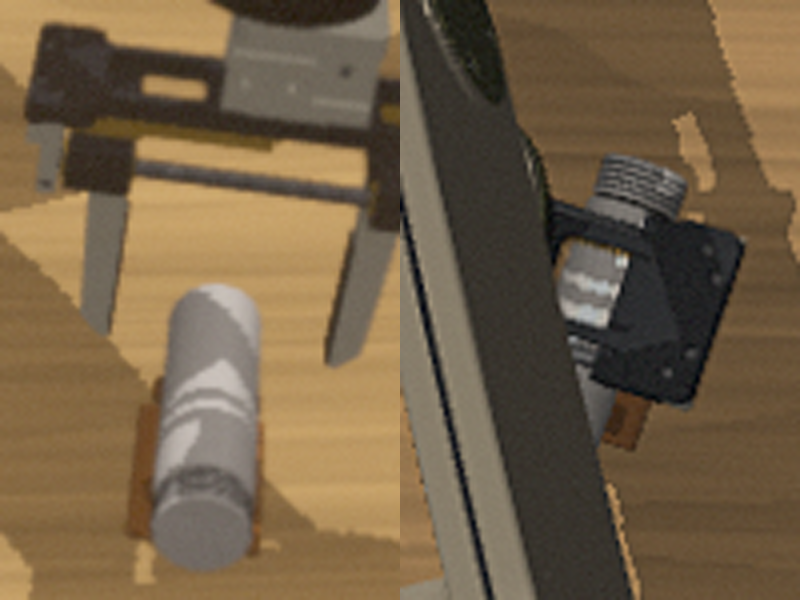

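The fingers straddle the canister: tips at about (105,330) and (342,360) in the left crop, with the canister between them at (215,420). I'll descend and grip.

Request:
{"op": "arm_command", "data": {
  "increments": [
    [0, -0.01, 0.09, 0, 0, 0],
    [0, -0.01, 0.18, 0, 0, 0],
    [0, -0.01, 0.27, 0, 0, 0],
    [0, -0.01, 0.33, 0, 0, 0],
    [0, -0.01, 0.33, 0, 0, 0]
  ]
}}

```text
t: 3.95
tool_pos: [0.5564, 0.2716, 0.207]
orientation: [3.111, -0.428, -0.004]
force: [0.1, -0.1, -0.4]
opening: 0.0932
gripper_force: 0.0
```

Request:
{"op": "arm_command", "data": {
  "increments": [
    [0, 0, 0, 0, 0, 0],
    [0, 0, 0, 0, 0, 0],
    [0, 0, 0, 0, 0, 0],
    [0, 0, 0, 0, 0, 0],
    [0, 0, 0, 0, 0, 0]
  ],
  "fingers": 1,
  "force": 25
}}

```text
t: 4.58
tool_pos: [0.5571, 0.2719, 0.2089]
orientation: [-3.112, 0.428, -0.0]
force: [0.3, -0.4, -1.4]
opening: 0.0475
gripper_force: 0.0
```

Request:
{"op": "arm_command", "data": {
  "increments": [
    [0, 0, 0, 0, 0, 0],
    [0, 0, 0, 0, 0, 0],
    [0, 0, 0, 0, 0, 0],
    [0, 0, 0, 0, 0, 0],
    [0, 0, 0, 0, 0, 0]
  ]
}}

```text
t: 5.2
tool_pos: [0.5571, 0.2718, 0.2088]
orientation: [3.112, -0.428, -0.0]
force: [-2.2, -2.0, 2.7]
opening: 0.043
gripper_force: 25.0
```

Request:
{"op": "arm_command", "data": {
  "increments": [
    [0, 0, -0.1, 0, 0, 0],
    [0, 0, -0.25, 0, 0, 0],
    [0, 0, -0.45, 0, 0, 0],
    [0, 0, -0.65, 0, 0, 0],
    [0, 0, -0.8, 0, 0, 0]
  ]
}}

```text
t: 5.82
tool_pos: [0.5571, 0.2722, 0.3722]
orientation: [-3.111, 0.428, -0.004]
force: [0.0, -0.0, -1.6]
opening: 0.0433
gripper_force: 25.0
```

Request:
{"op": "arm_command", "data": {
  "increments": [
    [0.02, 0.1, 0, 0, 0, 0],
    [0.06, 0.25, 0, 0, 0, 0],
    [0.09, 0.4, 0, 0, 0, 0],
    [0.12, 0.55, 0, 0, 0, 0],
    [0.157, 0.67, 0, 0, 0, 0]
  ]
}}

```text
t: 6.45
tool_pos: [0.5501, 0.1322, 0.3669]
orientation: [3.111, -0.429, -0.004]
force: [0.4, -0.3, -1.4]
opening: 0.0434
gripper_force: 25.0
```

Request:
{"op": "arm_command", "data": {
  "increments": [
    [0.04, 0.15, 0, 0, 0, -0.008],
    [0.07, 0.3, 0, 0, 0, -0.016],
    [0.1, 0.45, 0, 0, 0, -0.025],
    [0.14, 0.59, 0, 0, 0, -0.035],
    [0.157, 0.673, 0, 0, 0, -0.041]
  ]
}}

```text
t: 7.08
tool_pos: [0.5439, -0.0059, 0.3669]
orientation: [3.133, -0.228, -0.004]
force: [0.2, 0.5, -2.8]
opening: 0.0434
gripper_force: 25.0
```

Run:
```python
from h import *
s=snap("scene","pics/scene3.png");t=snap("top","pics/top3.png")
st=read_state();print(st["tool_pos"],st["orientation"],st["force"])
cr=lambda c,x,y,w,h,W,H:cv2.resize(c["image"][y:y+h,x:x+w,::-1],(W,H),interpolation=cv2.INTER_CUBIC)
cv2.imwrite("pics/crop3.png",np.hstack([cr(s,245,140,120,180,400,600),cr(t,255,140,100,150,400,600)]))
```

```text
[ 0.54402274 -0.00588671  0.367089  ] [ 3.13256198 -0.23068076 -0.00385811] [-0.77136891  0.23880559 -2.89943574]
```

View pics/crop3.png

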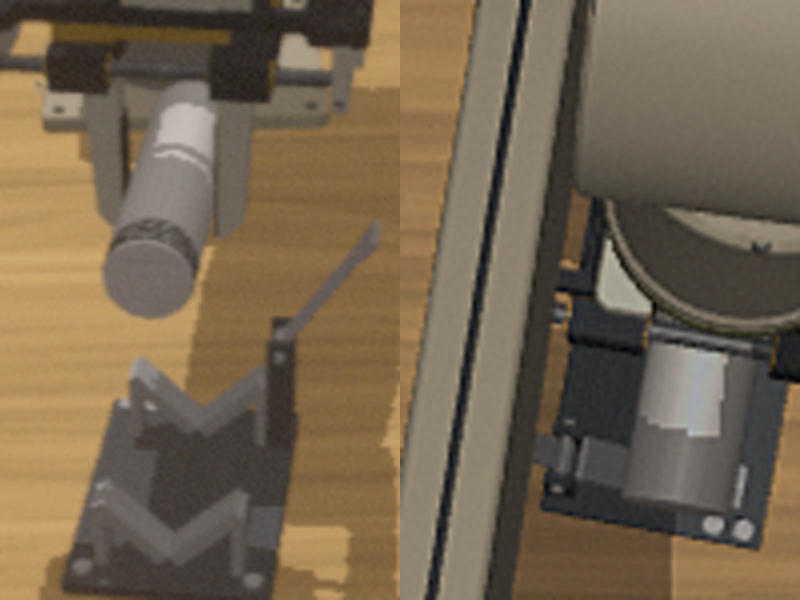

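The canister hangs level over the seat, its cap face at (150,275) in the left crop and the V valleys at (172,560) and (200,432). I'll check the seat model and the axial grip offset with an overlay.

Run:
```python
from h import *
s=ld("pics/scene3.png");t1=ld("pics/top1.png")
c=np.array([.5443,-.0039,.05]);a=np.deg2rad(-8.3)
Rz=R.from_euler('z',a).as_matrix()
W=lambda p:c+Rz@np.array(p)/1000
pl=[[(x,y,-40) for x,y in((80,55),(80,-55),(-80,-55),(-80,55),(80,55))]]
for x in(65,45,-45,-65): pl.append([(x,39,3),(x,34,3),(x,0,-31.1),(x,-34,3),(x,-39,3)])
def draw(cam,x,y,w,k):
    im=cv2.resize(cam["image"][y:y+600//k,x:x+w//k,::-1],(w,600//k*k),interpolation=cv2.INTER_CUBIC)
    for l in pl:
        q=np.array([proj(cam,W(p)) for p in l]); q=((q-[x,y]+.5)*k)
        cv2.polylines(im,[q.astype(np.int32)],False,(0,255,0),1)
    return im
A=draw(s,250,220,400,4);B=draw(t1,280,180,400,4);n=min(len(A),len(B))
# top 1 rows
cv2.imwrite("pics/ov.png",np.hstack([A[:n],B[:n]]))
print(atz(s,290,222.5,.2), "exp",[.6231,-.0176,.2])
```

```text
[ 0.62088924 -0.01514683  0.2       ] exp [0.6231, -0.0176, 0.2]
```

View pics/ov.png

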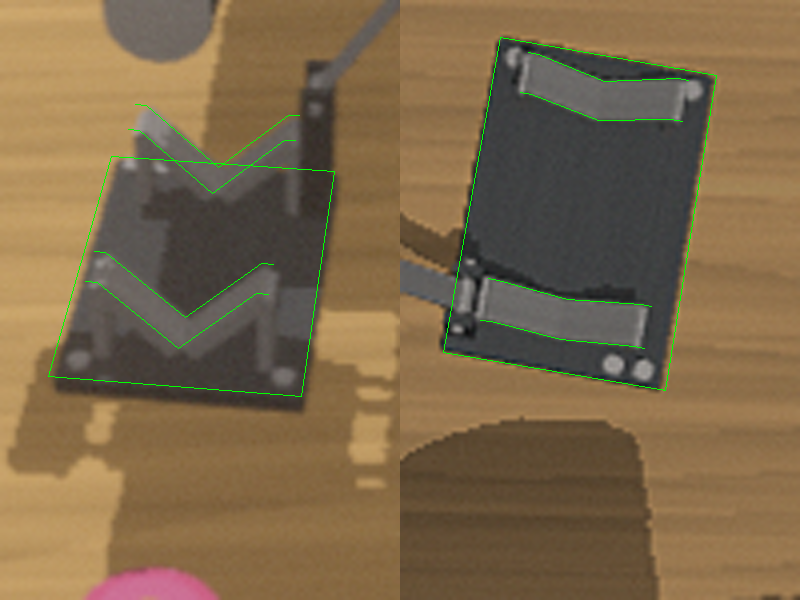

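The model fits the top view within a pixel and the scene view within about 3 mm. I'll nudge it by a compromise amount, lower to just above the V, and check there.

Request:
{"op": "arm_command", "data": {
  "increments": [
    [0.005, -0.015, 0.14, 0, 0, 0],
    [0.005, -0.015, 0.28, 0, 0, 0],
    [0.005, -0.015, 0.42, 0, 0, 0],
    [0.005, -0.015, 0.56, 0, 0, 0],
    [0.005, -0.015, 0.63, 0, 0, 0]
  ]
}}

```text
t: 7.8
tool_pos: [0.5451, -0.0004, 0.2401]
orientation: [-3.133, 0.227, 0.006]
force: [-0.2, 0.1, -3.0]
opening: 0.0435
gripper_force: 25.0
```

Run:
```python
from h import *
s=snap("scene","pics/scene4.png");t=snap("top","pics/top4.png")
st=read_state();print(st["tool_pos"],st["orientation"],st["force"])
cr=lambda c,x,y,w,h,W,H:cv2.resize(c["image"][y:y+h,x:x+w,::-1],(W,H),interpolation=cv2.INTER_CUBIC)
cv2.imwrite("pics/crop4.png",np.hstack([cr(s,260,200,80,120,400,600),cr(t,275,160,80,120,400,600)]))
```

```text
[ 5.45241219e-01 -5.27002418e-04  2.40553447e-01] [-3.13313599  0.22699561  0.00635562] [-0.69884826 -0.19992864 -2.73760298]
```

View pics/crop4.png

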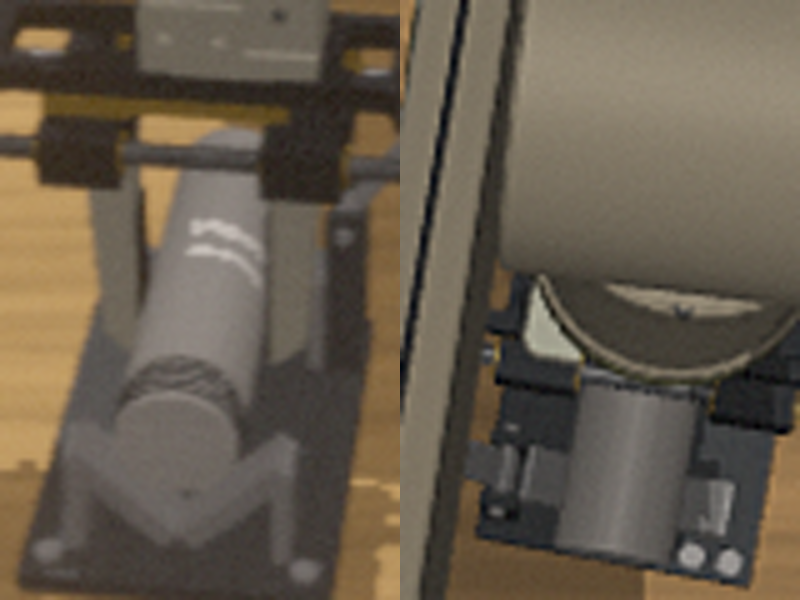

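Run:
```python
from h import *
s=ld("pics/scene4.png");t=ld("pics/top4.png")
S=lambda x,y:(260+x/5-.4,200+y/5-.4);T=lambda x,y:(275+(x-400)/5-.4,160+y/5-.4)
a=np.deg2rad(-8.3);Ri=R.from_euler('z',-a).as_matrix();c=np.array([.5443,-.0039,.05])
f=lambda p:((Ri@(p-c))*1000).round(1)
print("cap (80,0)",f(atz(s,*S(178,452),.0735)))
print("valley front (65,0)",f(atz(s,*S(180,547),.0189)))
print("rims",f(atz(s,*S(72,440),.053)),f(atz(s,*S(293,440),.053)))
print("plate front corners (80,-+55)",f(atz(s,*S(20,583),.01)),f(atz(s,*S(330,597),.01)))
print("top near end (-80,0)",f(atz(t,*T(610,551),.0735)),"plate",f(atz(t,*T(478,537),.01)),f(atz(t,*T(750,585),.01)))
```

```text
cap (80,0) [84.7  6.  23.5]
valley front (65,0) [ 71.    3.4 -31.1]
rims [ 58.7 -34.9   3. ] [50.1 40.1  3. ]
plate front corners (80,-+55) [ 85.8 -50.3 -40. ] [ 80.6  56.3 -40. ]
top near end (-80,0) [-80.    4.7  23.5] plate [-79.1  55.8 -40. ] [-79.4 -52.5 -40. ]
```

Both views agree: the canister is about 3 mm too far towards the hinge, and the axial position is good. I'll correct that and lower gently.

Request:
{"op": "arm_command", "data": {
  "increments": [
    [0, 0.015, 0, 0, 0, 0],
    [0, 0.015, 0.03, 0, 0, 0],
    [0, 0.015, 0.06, 0, 0, 0],
    [0, 0.015, 0.085, 0, 0, 0],
    [0, 0.015, 0.085, 0, 0, 0]
  ]
}}

```text
t: 8.52
tool_pos: [0.5457, -0.0038, 0.225]
orientation: [-3.133, 0.227, 0.002]
force: [0.1, -0.5, -2.6]
opening: 0.0435
gripper_force: 25.0
```

Request:
{"op": "arm_command", "data": {
  "increments": [
    [0, 0, 0.005, 0, 0, 0],
    [0, 0, 0.01, 0, 0, 0],
    [0, 0, 0.015, 0, 0, 0],
    [0, 0, 0.02, 0, 0, 0],
    [0, 0, 0.02, 0, 0, 0]
  ]
}}

```text
t: 9.15
tool_pos: [0.546, -0.0038, 0.2216]
orientation: [-3.133, 0.227, 0.0]
force: [0.3, 0.2, -2.1]
opening: 0.0434
gripper_force: 25.0
```

Request:
{"op": "arm_command", "data": {
  "increments": [
    [0, 0, 0.003, 0, 0, 0],
    [0, 0, 0.006, 0, 0, 0],
    [0, 0, 0.009, 0, 0, 0],
    [0, 0, 0.012, 0, 0, 0],
    [0, 0, 0.012, 0, 0, 0]
  ]
}}

```text
t: 9.78
tool_pos: [0.5462, -0.0037, 0.2198]
orientation: [-3.133, 0.227, -0.001]
force: [-1.3, 2.6, 2.8]
opening: 0.0434
gripper_force: 25.0
```

Request:
{"op": "arm_command", "data": {
  "increments": [
    [0, -0.004, 0, 0, 0, 0],
    [0, -0.004, 0.002, 0, 0, 0],
    [0, -0.004, 0.004, 0, 0, 0],
    [0, -0.004, 0.004, 0, 0, 0],
    [0, -0.004, 0.004, 0, 0, 0]
  ]
}}

```text
t: 10.4
tool_pos: [0.5463, -0.0029, 0.219]
orientation: [-3.133, 0.227, -0.001]
force: [-2.2, 1.4, 5.5]
opening: 0.0435
gripper_force: 25.0
```

Request:
{"op": "arm_command", "data": {
  "increments": [
    [0, 0, 0, 0, 0, 0],
    [0, 0, 0, 0, 0, 0],
    [0, 0, 0, 0, 0, 0],
    [0, 0, 0, 0, 0, 0],
    [0, 0, 0, 0, 0, 0]
  ],
  "fingers": -1
}}

```text
t: 11.02
tool_pos: [0.5461, -0.003, 0.2185]
orientation: [3.133, -0.227, -0.0]
force: [0.2, -0.1, -0.5]
opening: 0.0886
gripper_force: 0.0
```

Request:
{"op": "arm_command", "data": {
  "increments": [
    [0, 0, -0.05, 0, 0, 0],
    [0, 0, -0.2, 0, 0, 0],
    [0, 0, -0.4, 0, 0, 0],
    [0, 0, -0.65, 0, 0, 0],
    [0, 0, -0.9, 0, 0, 0]
  ]
}}

```text
t: 11.65
tool_pos: [0.5458, -0.003, 0.4009]
orientation: [-3.133, 0.227, -0.001]
force: [-0.8, 0.4, 1.2]
opening: 0.0932
gripper_force: 0.0
```

Run:
```python
from h import *
s=snap("scene","pics/scene5.png");t=snap("top","pics/top5.png")
st=read_state();print(st["tool_pos"],st["orientation"],st["force"],st["opening"])
cr=lambda c,x,y,w,h,W,H:cv2.resize(c["image"][y:y+h,x:x+w,::-1],(W,H),interpolation=cv2.INTER_CUBIC)
cv2.imwrite("pics/crop5.png",np.hstack([cr(s,260,200,100,150,400,600),cr(t,270,160,100,150,400,600)]))
```

```text
[ 0.54758041 -0.00313414  0.40691246] [ 3.13301038 -0.22678423  0.01916926] [ 0.8660056  -1.18387289  0.40719581] 0.093229310386505
```

View pics/crop5.png

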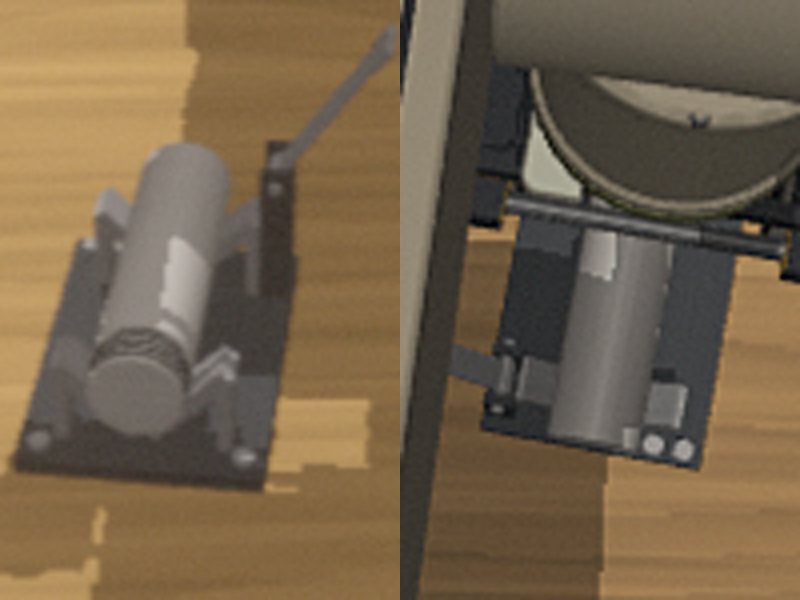

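The canister is bedded in both Vs with its cap face at (138,395) in the left crop, about 1 mm off centre lengthwise, and the strap still leans out. Next I shut the fingers, go outside the strap, lower and push.

Request:
{"op": "arm_command", "data": {
  "increments": [
    [-0.06, -0.14, 0, 0, 0, 0],
    [-0.12, -0.28, 0, 0, 0, 0],
    [-0.18, -0.42, 0, 0, 0, 0],
    [-0.24, -0.56, 0, 0, 0, 0],
    [-0.295, -0.69, 0, 0, 0, 0]
  ],
  "fingers": 1
}}

```text
t: 12.38
tool_pos: [0.5071, 0.143, 0.3986]
orientation: [-3.133, 0.227, -0.0]
force: [0.3, 0.3, -0.3]
opening: 0.0476
gripper_force: 0.0
```

Request:
{"op": "arm_command", "data": {
  "increments": [
    [0, 0, 0, 0, 0, 0],
    [0, 0, 0, 0, 0, 0],
    [0, 0, 0, 0, 0, 0],
    [0, 0, 0, 0, 0, 0],
    [0, 0, 0, 0, 0, 0]
  ]
}}

```text
t: 13.0
tool_pos: [0.5078, 0.1416, 0.3985]
orientation: [3.133, -0.228, -0.0]
force: [0.3, -1.0, 0.0]
opening: 0.0007
gripper_force: 0.0
```

Request:
{"op": "arm_command", "data": {
  "increments": [
    [0, 0, 0.1, 0, 0, 0],
    [0, 0, 0.2, 0, 0, 0],
    [0, 0, 0.32, 0, 0, 0],
    [0, 0, 0.44, 0, 0, 0],
    [0, 0, 0.44, 0, 0, 0]
  ]
}}

```text
t: 13.62
tool_pos: [0.5061, 0.1418, 0.3066]
orientation: [3.132, -0.227, -0.01]
force: [0.4, -0.2, -0.8]
opening: 0.0004
gripper_force: 0.0
```

Request:
{"op": "arm_command", "data": {
  "increments": [
    [0, 0.05, 0, 0, 0, 0],
    [0, 0.1, 0, 0, 0, 0],
    [0, 0.16, 0, 0, 0, 0],
    [0, 0.22, 0, 0, 0, 0],
    [0, 0.28, 0, 0, 0, 0]
  ]
}}

```text
t: 14.25
tool_pos: [0.4995, 0.0857, 0.3109]
orientation: [-3.133, 0.227, -0.001]
force: [0.1, 0.6, 1.0]
opening: 0.0004
gripper_force: 0.5
```

Request:
{"op": "arm_command", "data": {
  "increments": [
    [0, 0.07, 0, 0, 0, 0],
    [0, 0.14, 0, 0, 0, 0],
    [0, 0.21, 0, 0, 0, 0],
    [0, 0.28, 0, 0, 0, 0],
    [0, 0.34, 0, 0, 0, 0]
  ]
}}

```text
t: 14.88
tool_pos: [0.4896, 0.0184, 0.3105]
orientation: [3.133, -0.227, -0.0]
force: [0.2, 0.2, -0.4]
opening: 0.0001
gripper_force: 0.3
```

Run:
```python
from h import *
s=snap("scene","pics/scene6.png")
st=read_state();print(st["tool_pos"],st["orientation"],st["force"],st["opening"])
cv2.imwrite("pics/crop6.png",cv2.resize(s["image"][140:320,220:400,::-1],(600,600),interpolation=cv2.INTER_CUBIC))
```

```text
[0.48954545 0.0174259  0.31052793] [ 3.13239567e+00 -2.27834430e-01 -1.06120920e-04] [ 0.59411959 -0.60435399  0.49295263] 0.00034174193483590715
```

View pics/crop6.png

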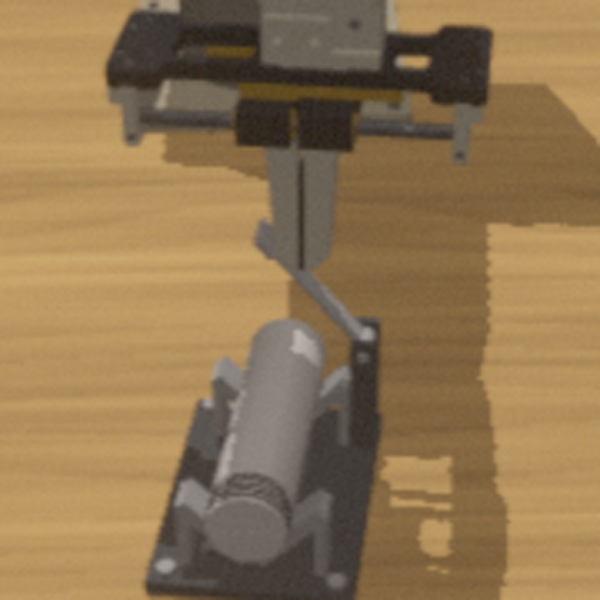

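The strap is over, at about 45° leaning on the fingertips near (300,270). I'll press it down now.

Request:
{"op": "arm_command", "data": {
  "increments": [
    [0, 0.04, 0.04, 0, 0, 0],
    [0, 0.065, 0.08, 0, 0, 0],
    [0, 0.065, 0.13, 0, 0, 0],
    [0, 0.065, 0.18, 0, 0, 0],
    [0, 0.065, 0.2, 0, 0, 0]
  ]
}}

```text
t: 15.55
tool_pos: [0.4875, 0.0068, 0.2693]
orientation: [-3.133, 0.226, 0.003]
force: [-0.3, -1.2, 0.2]
opening: 0.0006
gripper_force: 0.3
```

Request:
{"op": "arm_command", "data": {
  "increments": [
    [0, 0, 0.006, 0, 0, 0],
    [0, 0, 0.012, 0, 0, 0],
    [0, 0, 0.018, 0, 0, 0],
    [0, 0, 0.024, 0, 0, 0],
    [0, 0, 0.024, 0, 0, 0]
  ]
}}

```text
t: 16.18
tool_pos: [0.488, 0.0065, 0.2658]
orientation: [-3.133, 0.227, -0.001]
force: [0.1, 0.2, 0.4]
opening: 0.0007
gripper_force: 0.0
```

Request:
{"op": "arm_command", "data": {
  "increments": [
    [0, 0, 0.005, 0, 0, 0],
    [0, 0, 0.01, 0, 0, 0],
    [0, 0, 0.015, 0, 0, 0],
    [0, 0, 0.015, 0, 0, 0],
    [0, 0, 0.015, 0, 0, 0]
  ]
}}

```text
t: 16.8
tool_pos: [0.4879, 0.0065, 0.2627]
orientation: [-3.133, 0.227, 0.0]
force: [-0.5, -0.7, -0.5]
opening: 0.0003
gripper_force: 0.0
```

Request:
{"op": "arm_command", "data": {
  "increments": [
    [0, 0, 0.003, 0, 0, 0],
    [0, 0, 0.006, 0, 0, 0],
    [0, 0, 0.008, 0, 0, 0],
    [0, 0, 0.008, 0, 0, 0],
    [0, 0, 0.008, 0, 0, 0]
  ]
}}

```text
t: 17.42
tool_pos: [0.4879, 0.0065, 0.2621]
orientation: [-3.133, 0.227, 0.0]
force: [-5.3, 0.3, 10.0]
opening: 0.0005
gripper_force: 5.0
```

That is firm contact at the expected height (10 N). I'll let go upward and look.

Request:
{"op": "arm_command", "data": {
  "increments": [
    [0, 0, -0.03, 0, 0, 0],
    [0, 0, -0.15, 0, 0, 0],
    [0, 0, -0.35, 0, 0, 0],
    [0, 0, -0.6, 0, 0, 0],
    [0, 0, -0.85, 0, 0, 0]
  ]
}}

```text
t: 18.05
tool_pos: [0.4876, 0.0065, 0.4327]
orientation: [-3.133, 0.227, 0.0]
force: [0.5, -0.1, -0.5]
opening: 0.0005
gripper_force: 0.0
```

Run:
```python
from h import *
s=snap("scene","pics/scene7.png");t=snap("top","pics/top7.png")
st=read_state();print(st["t"],st["tool_pos"],st["force"])
cv2.imwrite("pics/crop7.png",np.hstack([cv2.resize(c["image"][y:y+120,x:x+80,::-1],(400,600),interpolation=cv2.INTER_CUBIC) for c,x,y in((s,260,215),(t,280,175))]))
```

```text
18.15 [0.48906513 0.00639347 0.43827088] [ 0.84725906 -0.4160076   0.67879399]
```

View pics/crop7.png

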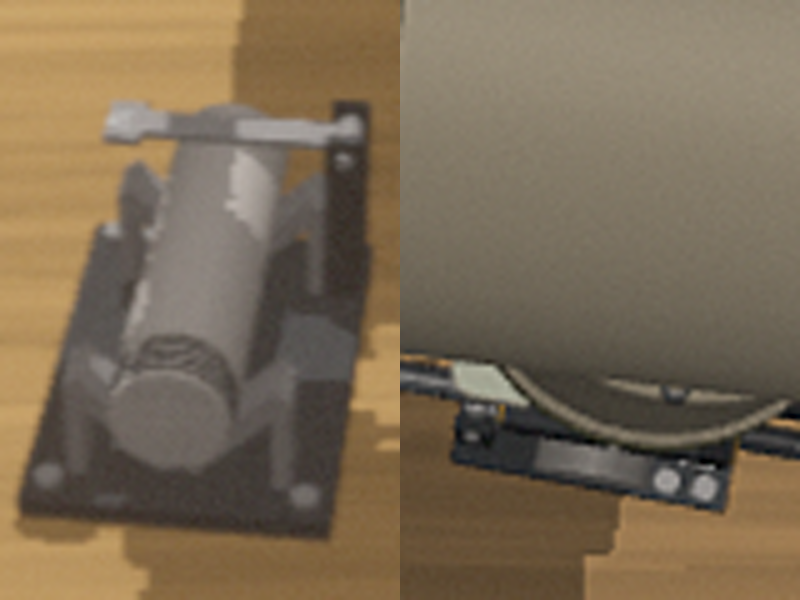

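The strap lies level across the canister, from the hinge at (348,128) to its tip at (125,120). The canister is bedded and the arm is clear.

Request:
{"op": "arm_command", "data": {
  "increments": [
    [0, 0, 0, 0, 0, 0],
    [0, 0, 0, 0, 0, 0],
    [0, 0, 0, 0, 0, 0],
    [0, 0, 0, 0, 0, 0],
    [0, 0, 0, 0, 0, 0]
  ]
}}

```text
t: 18.77
tool_pos: [0.4879, 0.0065, 0.4308]
orientation: [-3.133, 0.227, 0.001]
force: [0.2, -0.3, 0.3]
opening: 0.0005
gripper_force: 0.0
```

```bash
python3 -c "
from plant import *
print(close_job())"
```

```text
the job is handed in; nothing more can be done
None
```

The long canister lies bedded in the V-block about 1 mm off centre lengthwise, the strap lies flat on it, I never went near the short canister, and the job was handed in at about 19 s with the arm clear; no verdict was returned.

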